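Draw the bolt of a transport chest against its spring catch

ROBOT

A 7-joint arm with a two-finger parallel gripper is mounted at the origin on the work surface. World frame = base frame: x ahead of the robot, y to its left, z up, the work surface at z = 0. Lengths are in mm, angles in rad, forces in N, time in s.
With the tool pointing down it reaches from about 350 to 900 mm from the base axis. Payload 7.2 kg.
Tool frame: the origin (TCP) lies on the front face of the gripper's body, between the roots of the fingers; the fingertips stand 73 mm ahead of it and the grasp point (between the pads) lies 54 mm ahead of it (robot.tcp_to_tips is the z of the fingertips in the tool frame, in mm); z points along the fingers, x is the direction in which the jaws open and shut, and the axes are right-handed (so a half turn about z gives the same grasp; the last joint's range is limited). The gripper opens to 85 mm and grips with 20 to 120 N. Pads are 22 mm wide; open, the fingers measure 114 mm over their backs; the gripper's body (76 mm by 85 mm) begins 54 mm behind the grasp point. The pads swing forward as they close: fully open they stand 13 mm farther back than shut.
Start: joints at [1.069, 0.411, -0.013, 1.596, 0.006, 1.134, -0.082], TCP at [262.689, -567.116, 303.897] pointing down, gripper open.
Joint ranges: [-2.95, 2.95], [-0.29, 1.99], [-1.47, 1.44], [0.14, 2.54], [-1.03, 4.17], [0.13, 1.85], [-2.86, 2.86]. Speed limits (rad/s): [2.39, 2.39, 3.01, 3.01, 3.14, 3.14, 3.14].

INTERFACE

Orientations are given as a unit quaternion [w, x, y, z].
In Python, from workcell import robot, cams, cut_out gives the robot as it stands.
- The arm moves only by the shell command python3 -m jog 'ROWS' [FORCE]. ROWS is JSON, a list of rows, each a list of 3 entries, a list of its own where there are three numbers: the shift along the world's x, y, z in units of 0.08 m (1.0 is 0.08 m), then the turn about the world's z in units of 360 degrees (1.0 is 360 degrees), then the finger opening in mm, from 0 to 85.4. In form: [[[dx, dy, dz], yaw, fingers], ...]. A call has 1 to 20 rows; each row is the pose to reach, as a shift and turn from the pose commanded when the call began, turning the shorter way round; what a row does not reach only later rows make up. A row lasts 1/8 s, in which the tool goes at most 62.5 mm and 10.7 degrees, less where a joint would pass 70% of its speed; a pose out of reach is approached as far as the arm can. A call with a number of a shift or a turn outside -1 to 1 is refused whole. A call with a gripper value outside its range is refused whole. The fingers move at their own pace and stop on an object; FORCE is the grip in N (left out, the last holds). Time passes only in rows, so rows that repeat a pose let the fingers close. It gives the time, the measured TCP pose, the force and the opening at its end, in the units of the state.
- robot.get_obs(): the state, without advancing time (a new reading comes with each control period).
- cams.get_image(name): name is "side" or "top" or "wrist"; returns a dict with "frame" (400x640x3 uint8, blue, green, red), "K" (3x3 intrinsics, pixels), "pose" (4x4, takes a point from camera to world coordinates); the wrist camera has in their place "mount" (4x4, takes a point from camera to tool coordinates, whose origin is the TCP and whose axes are the tool frame's). Camera axes: x right, y up, looking along -z (the intrinsics and any distortion apply to the point x, -y, -z); pixel columns grow to the right and rows downward; lengths in mm; the calibration is good to about 2 mm. A picture is of the moment at which its call begins: read the wrist's pose just before it. There is no depth.
- robot.close_job(): hands the job in, once; it reports no verdict.
Trained networks look in a picture, given as the dict that the camera call returned (one of the last four; its "shot" number tells which), for a name from the list of things; names that differ only in an ending like _2 or _b are one class to them, and where a whole thing is asked for, a point or a joint stands for the part that bears it (a point fixed in the world has none). Each returns a list of dicts, best first, with "score" (0 to 1); they miss things now and then, are a little off and sometimes report something else, mostly with a low value. They report only what shows in the picture. A call takes as long as a camera call.
- cut_out(query, picture): "pixels" (400x640 bool, what is visible of it) and "centre" ([column, row] in pixels, amid what is visible of it).
The state is a dict: "clock": time; "joint_pos": joint angles; "qd": joint speeds; "effort": joint torques, N m; "ee_pos": TCP position; "ee_rot": TCP orientation; "wrist_force": force on the tool from outside, world axes, zero at the start; "torque": the same for the moment, N m; "gripper_width": opening from 0.0 (shut) to 1.0 (fully open).
Only numpy, scipy, OpenCV 4.12 (cv2) and the standard library are available. Lean on these libraries where they do the work, as an engineer would, in place of code of your own. Each camera call takes 0.05 s, during which the arm holds its last target.

TASK

Unbolt the grey steel transport chest: press the long spring catch plate on its lid down with one fingertip and, keeping it held down all the way, push the upright handle of the bolt beside it with the other fingertip until the bolt is fully drawn back out of its keeper. Then let go of both, so that the catch springs back up and locks the bolt open. It is all done by touch, with nothing gripped; leave the spanner, bearing, can and cup lying where they are.

Things in the scene. Friction and masses are not known exactly. Their poses are not given: they have to be found in the camera images.
- chest: Grey steel chest fixed to the bench, 240 (x) by 320 (y) mm, lid top at 80 mm; origin under its centre on the bench, z up. Bolt (14 mm square bar) along y at x = -34 mm, catch plate parallel at x = +34 mm. The bolt opens toward chest +y; at home its -y end sits in a keeper at y = -116 mm. But for the handle and catch plate, the latch is no higher than 116 mm above the bench.
- catch_top (a point): Centre of the top face of the catch plate: a level steel plate 32 (chest x) by 120 (chest y) by 5 mm, its top 140 mm above the bench when up. It moves straight down and stays level wherever pressed; long enough for a fingertip to slide along it while pressing.
- catch (a joint): How far the catch plate is pressed, m: 0 up (sprung), 0.010 at its stop. Spring about 3 N at the top, 8 N at the stop. Its tongue blocks the bolt unless pressed more than about 0.0065; let up half way it drops between the bolt's teeth and blocks it again.
- handle_face (a point): Centre of the pushed face (toward chest -y) of the bolt handle, 145 mm above the bench; at home at chest y = -17 mm. Push it toward chest +y. Handle: upright steel tab 32 wide (chest x), 10 thick (chest y), top at 170 mm; moves with the bolt. Middle of handle to middle of catch plate across the latch (chest x): 68 mm; between their edges: 36 mm.
- bolt (a joint): How far the bolt is drawn, m: 0 home (locked), 0.047 fully drawn at its stop. Slides along chest +y with about 3 N of friction and stays where left. From 0.044 on the released catch can spring up behind the last tooth and lock it open.
- spanner: Loose steel combination spanner 150 mm long lying on the lid on the chest's -x side, to be left alone; origin under its middle.
- bearing: Loose steel bearing ring, 44 mm across and 15 mm high, on the lid on the chest's +x side, to be left alone; origin at the centre of its underside.
- can: Loose closed grey can, 60 mm across, 110 mm high, standing on the bench beside one end (chest y) of the chest, to be left alone; origin at the centre of its underside.
- mug: Loose open aluminium cup, 72 mm across, 85 mm high, standing on the bench beside the other end of the chest, to be left alone; origin at the centre of its underside.

How it is judged:
By the outcome, as a careful person would: the job done as asked, in the order asked, and still so for the second after the job is handed in, with the robot touching nothing.
It also fails if it takes over 38 s, if anything falls off the work surface, if the arm or the gripper's body presses on something with over 40 N, if the wrist force passes 120 N, or if a joint passes its speed limit or range.

## Working session

There is one attempt and no reset: what is moved stays moved. The work goes in short steps, Python scripts to look and compute and a shell command to move; the robot and the scene stay as the last step left them, time stands still between calls to the robot, and variables do not carry over. Pictures are saved under pics/ and viewed, and the job is handed in when it is done.

```bash
ls; mkdir -p pics; python3 - <<'E'
from workcell import robot, cams, cut_out
import cv2
o=robot.get_obs(); print(o)
for n in ["side","top","wrist"]:
    p=cams.get_image(n); cv2.imwrite(f"pics/{n}0.png",p["frame"])
    print(n,p["K"],p.get("pose",p.get("mount")),[k for k in p])
    for q in ["chest","catch_top","handle_face","spanner","bearing","can","mug"]:
        r=cut_out(q,p); print(q,[(round(d["score"],2),[round(float(c)) for c in d["centre"]],int(d["pixels"].sum())) for d in r[:2]])
E
```

```text
pics
{'clock': 0.0, 'joint_pos': array([ 1.06881733,  0.41191313, -0.01272851,  1.5970561 ,  0.00555868,
        1.13429948, -0.08219235]), 'qd': array([-0.00057004, -0.00083697, -0.00140761, -0.00050031, -0.00066259,
       -0.00025714,  0.00060358]), 'effort': array([ 8.14884861e-04, -6.00630569e+01,  6.82287812e-01, -2.99412847e+01,
        1.36923601e-02,  1.04242578e-02, -4.29745046e-05]), 'ee_pos': array([ 262.51435983, -566.77102277,  303.0396967 ]), 'ee_rot': array([-4.10830920e-04,  8.42712593e-01, -5.38363086e-01, -7.10493761e-04]), 'wrist_force': array([-0.15435461, -0.27715562,  1.00048828]), 'torque': array([ 0.02247722, -0.02015912,  0.05110575]), 'gripper_width': 0.998446817523042}
side [[466.24737816   0.         313.24205754]
 [  0.         466.24737816 203.90440377]
 [  0.           0.           1.        ]] [[-9.89320725e-01  8.16927086e-02 -1.20709590e-01  4.62748376e+02]
 [-1.45187748e-01 -4.79346184e-01  8.65533219e-01  1.18695559e+03]
 [ 1.28460716e-02  8.73815505e-01  4.86087895e-01  7.38422322e+02]
 [ 0.00000000e+00  0.00000000e+00  0.00000000e+00  1.00000000
[... 795 characters left out ...]
)]
handle_face [(0.8, [405, 206], 554)]
spanner [(0.94, [410, 234], 625)]
bearing [(0.51, [367, 160], 242)]
can [(0.77, [295, 234], 602), (0.66, [389, 176], 896)]
mug [(0.67, [491, 142], 1008)]
wrist [[325.27770872   0.         316.73261861]
 [  0.         325.27770872 195.40503465]
 [  0.           0.           1.        ]] [[ 9.99999573e-01  8.11758493e-04 -4.42761772e-04  5.23966612e-01]
 [ 6.33310031e-04 -9.50181110e-01 -3.11697700e-01 -8.13456055e+01]
 [-6.73727127e-04  3.11697286e-01 -9.50181218e-01 -6.95484149e+01]
 [ 0.00000000e+00  0.00000000e+00  0.00000000e+00  1.00000000e+00]] ['frame', 'K', 'mount', 'shot']
chest []
catch_top []
handle_face []
spanner []
bearing []
can []
mug []
```

```bash
python3 - <<'E'
import cv2
a=cv2.imread("pics/top0.png"); c=a[90:300,240:540]; cv2.imwrite("pics/top0c.png",cv2.resize(c,None,fx=2.6,fy=2.6,interpolation=cv2.INTER_CUBIC))
a=cv2.imread("pics/side0.png"); c=a[110:270,220:440]; cv2.imwrite("pics/side0c.png",cv2.resize(c,None,fx=3.5,fy=3.5,interpolation=cv2.INTER_CUBIC))
E
```

```text
(no output)
```

View pics/top0c.png

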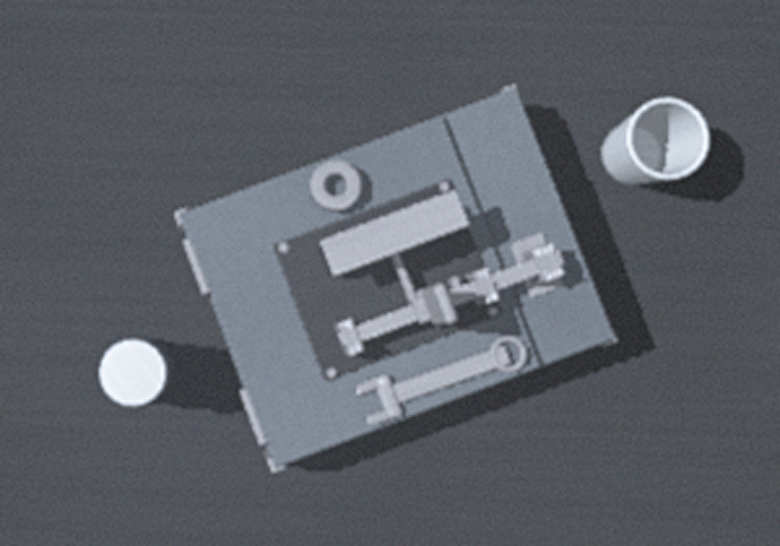

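View pics/side0c.png

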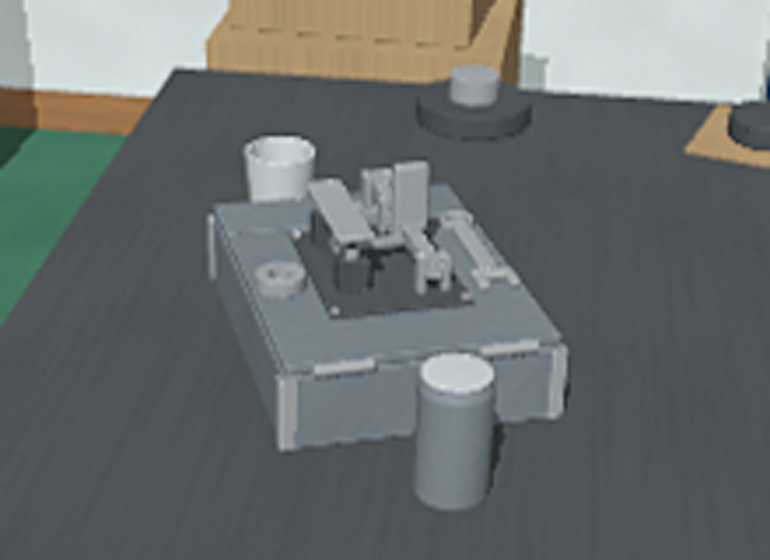

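The top view shows the chest turned about 20°. The keeper is at the right end (full px ≈ 448,190), the catch plate is around (390,177), and the handle is around (405,206). I'll fit the chest pose next.

```bash
cat > h.py <<'E'
import numpy as np, cv2
def proj(p,P):
    T=np.linalg.inv(np.asarray(p["pose"])); q=(T[:3,:3]@np.atleast_2d(P).T).T+T[:3,3]
    u=np.c_[q[:,0]/-q[:,2],-q[:,1]/-q[:,2]]; K=p["K"]
    return np.c_[u[:,0]*K[0,0]+K[0,2],u[:,1]*K[1,1]+K[1,2]]
def ray(T,K,uv,z):
    d=T[:3,:3]@np.array([(uv[0]-K[0,2])/K[0,0],-(uv[1]-K[1,2])/K[1,1],-1.]); o=T[:3,3]
    return o+d*(z-o[2])/d[2]
def c2w(x,y,a,P):
    P=np.atleast_2d(P).astype(float); c,s=np.cos(a),np.sin(a)
    return np.c_[x+c*P[:,0]-s*P[:,1],y+s*P[:,0]+c*P[:,1],P[:,2]]
def box(x0,x1,y0,y1,z): return [[x0,y0,z],[x1,y0,z],[x1,y1,z],[x0,y1,z]]
E
cat > fit.py <<'E'
from workcell import robot, cams, cut_out
from h import *
from scipy.optimize import least_squares
p=cams.get_image("top"); s=cams.get_image("side")
m=cut_out("catch_top",p)[0]["pixels"].astype(np.uint8); print("plate rect",cv2.minAreaRect(cv2.findNonZero(m)))
hm=cut_out("handle_face",p)[0]["pixels"].astype(np.uint8); 
f=lambda l:np.array(l)/2.6+[240,90]-0.2
lid=f([(512,90),(183,214),(275,465),(612,340)]) # (+x,-y),(+x,+y),(-x,+y),(-x,-y)
pl=f([(460,192),(320,240),(335,275),(470,228)])
L=[[120,-160,80],[120,160,80],[-120,160,80],[-120,-160,80]]
def PL(y): return [[50,y-60,140],[50,y+60,140],[18,y+60,140],[18,y-60,140]]
def res(v): return np.r_[(proj(p,c2w(*v[:3],L))-lid).ravel(),(proj(p,c2w(*v[:3],PL(v[3])))-pl).ravel()]
r=least_squares(res,[540,-100,0.36,0],x_scale=[10,10,.01,10]); v=r.x; print(v,np.degrees(v[2]),r.fun.round(1))
for n,q,c,k in(("top",p,(240,90,300,210),2.6),("side",s,(220,110,220,160),3.5)):
    im=cv2.resize(q["frame"][c[1]:c[1]+c[3],c[0]:c[0]+c[2]],None,fx=k,fy=k,interpolation=cv2.INTER_CUBIC)
    for B,col in((L,(0,255,0)),(PL(v[3]),(0,0,255)),(box(-50,-18,-17,-7,170),(255,255,0)),(box(-50,-18,-17,-7,145),(255,0,255))):
        uv=(proj(q,c2w(*v[:3],B))-c[:2]+.2)*k; cv2.polylines(im,[uv.round().astype(np.int32)],True,col,1)
    cv2.imwrite(f"pics/{n}fit.png",im)
E
python3 fit.py
```

```text
plate rect ((393.7381286621094, 186.27658081054688), (31.702816009521484, 56.07057571411133), 69.07550048828125)
[ 6.00425486e+02 -1.09635607e+02  3.80136930e-01 -2.22790031e+00] 21.780241742798893 [ 2.1 -1.5 -2.6 -0.8 -1.   2.4  2.   0.9 -1.  -0.9  0.3  0.  -0.2  0.6
  0.5 -0.8]
```

View pics/topfit.png

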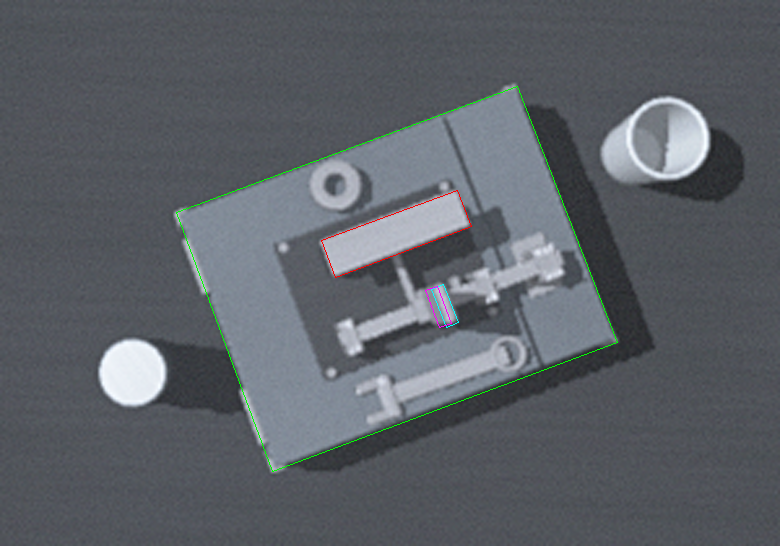

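View pics/sidefit.png

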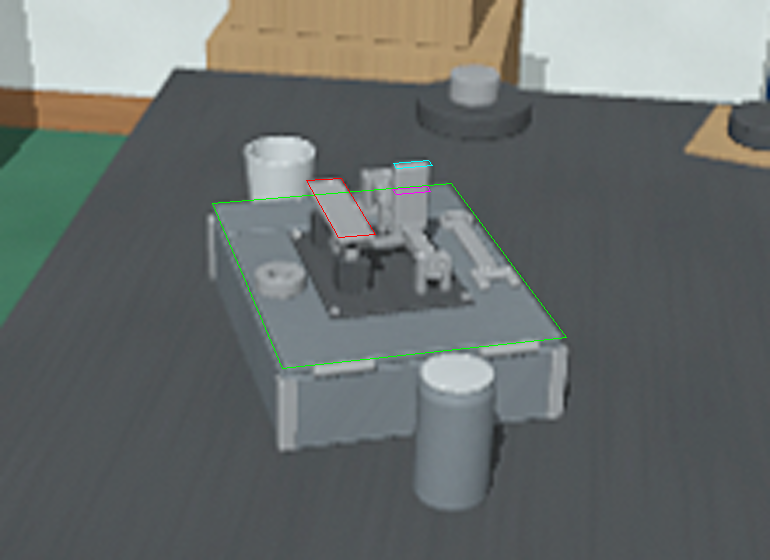

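The overlays match in both views: lid, plate and handle agree within about 1 px. Chest is at about (600,-110) with yaw 21.8°. I'll travel high toward a point above chest y ≈ -46, with the jaws opened to 54 mm.

```bash
python3 -m jog '[[[0.37,0.432,0],0.02,54],[[0.74,0.864,0],0.04,54]]'; python3 -m jog '[[[0.37,0.432,0],0.02,54],[[0.74,0.864,0],0.04,54]]'
```

```text
clock: 1.65
ee_pos: [322.2, -497.4, 303.8]
ee_rot: [0.0, 0.904, -0.427, 0.0]
wrist_force: [0.9, 0.5, 0.8]
gripper_width: 0.637
clock: 1.9
ee_pos: [381.9, -427.8, 304.1]
ee_rot: [0.0, 0.951, -0.31, 0.0]
wrist_force: [0.4, 0.2, 0.8]
gripper_width: 0.631
```

```bash
python3 -m jog '[[[0.37,0.43,0],0.02,54],[[0.74,0.86,0],0.04,54]]'; python3 -m jog '[[[0.37,0.43,0],0.02,54],[[0.74,0.86,0],0.04,54]]';  python3 -m jog '[[[0.37,0.43,0],0.02,54],[[0.74,0.86,0],0.04,54]]';  python3 -m jog '[[[0.36,0.43,0],0.02,54],[[0.725,0.86,0],0.0414,54],[[0.725,0.86,0],0.0414,54],[[0.725,0.86,0],0.0414,54]]'
python3 - <<'E'
from workcell import robot, cams, cut_out
import cv2
from h import *
from scipy.spatial.transform import Rotation as R
o=robot.get_obs(); print({k:np.round(o[k],3) for k in("clock","ee_pos","ee_rot","wrist_force","gripper_width","joint_pos")})
q=o["ee_rot"]; M=np.eye(4); M[:3,:3]=R.from_quat([q[1],q[2],q[3],q[0]]).as_matrix(); M[:3,3]=o["ee_pos"]
p=cams.get_image("wrist"); p=dict(p); p["pose"]=M@p["mount"]
im=p["frame"].copy()
v=(600.4,-109.6,0.3801)
for B,col in((box(-120,120,-160,160,80),(0,255,0)),(box(18,50,-60,60,140),(0,0,255)),(box(-50,-18,-17,-7,170),(255,255,0))):
    cv2.polylines(im,[proj(p,c2w(*v,B)).round().astype(np.int32)],True,col,1)
cv2.imwrite("pics/w1.png",im); 
for n in("top","side"): cv2.imwrite(f"pics/{n}1.png",cams.get_image(n)["frame"])
E
```

```text
clock: 2.15
ee_pos: [441.1, -359.0, 304.1]
ee_rot: [0.0, 0.982, -0.188, 0.0]
wrist_force: [1.0, 0.4, -0.0]
gripper_width: 0.631
clock: 2.4
ee_pos: [500.3, -290.2, 304.1]
ee_rot: [0.0, 0.998, -0.064, 0.0]
wrist_force: [-0.2, -1.2, -1.5]
gripper_width: 0.635
clock: 2.65
ee_pos: [559.5, -221.5, 304.1]
ee_rot: [0.0, 0.998, 0.062, 0.0]
wrist_force: [0.3, -0.6, 0.2]
gripper_width: 0.63
clock: 3.15
ee_pos: [616.4, -154.3, 303.6]
ee_rot: [0.0, 0.982, 0.188, -0.0]
wrist_force: [-0.8, -0.7, 0.3]
gripper_width: 0.63
{'clock': np.float64(3.15), 'ee_pos': array([ 616.412, -154.26 ,  303.6  ]), 'ee_rot': array([ 0.   ,  0.982,  0.188, -0.   ]), 'wrist_force': array([-0.789, -0.682,  0.299]), 'gripper_width': np.float64(0.63), 'joint_pos': array([ 0.502,  0.475, -0.478,  1.544,  0.23 ,  1.179,  0.36 ])}
```

View pics/w1.png

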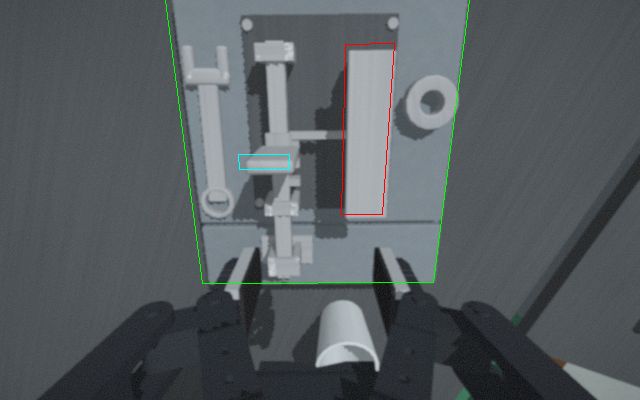

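View pics/side1.png

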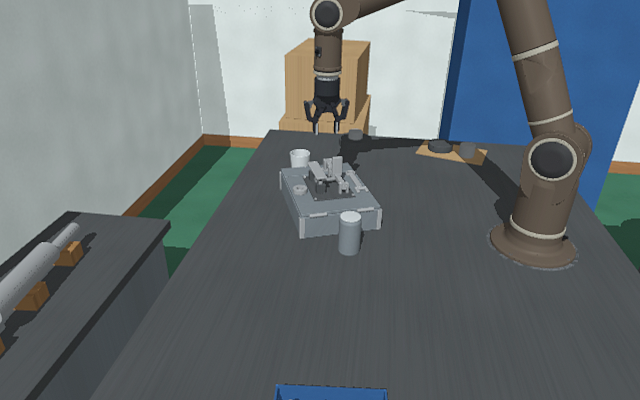

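```bash
python3 - <<'E'
from workcell import cams, robot
import cv2
p=cams.get_image("wrist"); im=p["frame"][0:300,150:480]
cv2.imwrite("pics/w1z.png",cv2.resize(im[20:300,60:310],None,fx=2.6,fy=2.1,interpolation=cv2.INTER_CUBIC))
E
```

```text
(no output)
```

View pics/w1z.png

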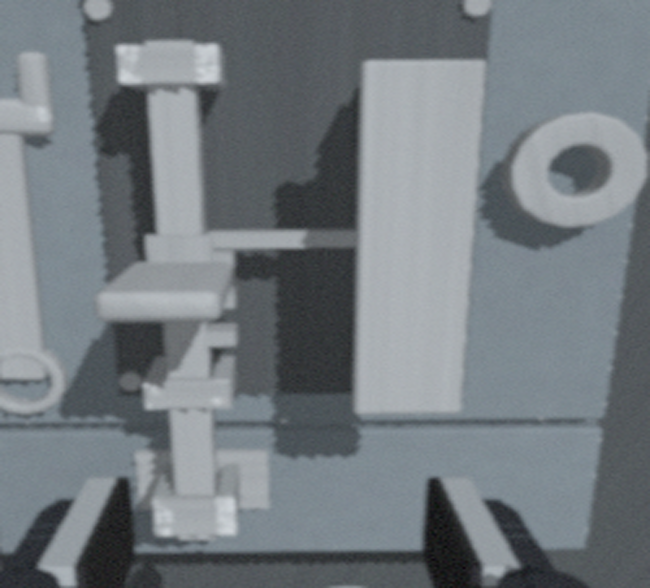

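```bash
cat > wfit.py <<'E'
from workcell import robot, cams
from h import *
from scipy.optimize import least_squares
from scipy.spatial.transform import Rotation as R
o=robot.get_obs(); q=o["ee_rot"]; M=np.eye(4); M[:3,:3]=R.from_quat([q[1],q[2],q[3],q[0]]).as_matrix(); M[:3,3]=o["ee_pos"]
p=dict(cams.get_image("wrist")); p["pose"]=M@p["mount"]
f=lambda l:np.array(l)/[2.6,2.1]+[210,20]-.2
pl=f([(363,60),(486,60),(461,413),(355,413)]); PL=[[18,60,140],[50,60,140],[50,-60,140],[18,-60,140]]
hd=f([(98,295),(224,295),(220,320),(100,320)]); H=[[-50,-7,170],[-18,-7,170],[-18,-17,170],[-50,-17,170]]
for name,P,U in(("plate",PL,pl),("both",PL+H,np.r_[pl,hd]),):
    r=least_squares(lambda v:(proj(p,c2w(*v,P))-U).ravel(),[600,-110,.38],x_scale=[10,10,.02]); print(name,r.x,np.degrees(r.x[2]),r.fun.round(1))
c,s=np.cos(r.x[2]),np.sin(r.x[2])
for v in((600.4,-109.6,.3801),r.x):
    d=M[:2,3]-v[:2]; print("tcp in chest",c*d[0]+s*d[1],-s*d[0]+c*d[1])
print("tool x yaw",np.degrees(np.arctan2(M[1,0],M[0,0])))
E
python3 wfit.py
```

```text
plate [ 6.04477947e+02 -1.11902553e+02  3.89190170e-01] 22.298954153572588 [-0.6 -0.2  0.8 -0.9  0.2  0.5 -0.4  1. ]
both [ 6.04999815e+02 -1.11635767e+02  3.89472998e-01] 22.315159004561973 [ 0.2 -0.3  1.6 -1.   1.   0.5  0.4  1.  -2.3 -1.1 -0.4 -1.8  1.6  1.6
 -1.8  2.2]
tcp in chest -2.7402076505219632 -48.05681349861626
tcp in chest -6.222557023842754 -44.42695250773031
tool x yaw 21.61863369839557
```

```bash
python3 -m jog '[[[0.038,0.056,-0.3],0.001,54],[[0.038,0.056,-0.6],0.001,54],[[0.038,0.056,-0.9],0.001,54],[[0.038,0.056,-0.9],0.001,54],[[0.038,0.056,-0.9],0.001,54]]'
python3 - <<'E'
from workcell import robot, cams
import cv2, numpy as np
p=cams.get_image("wrist"); s=cams.get_image("side"); t=cams.get_image("top")
a=cv2.resize(s["frame"][110:230,250:410],None,fx=2.4,fy=2.4,interpolation=cv2.INTER_CUBIC)
b=cv2.resize(t["frame"][120:240,320:480],None,fx=2.4,fy=2.4,interpolation=cv2.INTER_CUBIC)
cv2.imwrite("pics/st2.png",np.hstack([a,b])); cv2.imwrite("pics/w2.png",p["frame"])
o=robot.get_obs();print(o["ee_pos"],o["wrist_force"])
E
```

```text
clock: 4.03
ee_pos: [620.1, -149.5, 233.0]
ee_rot: [0.0, 0.981, 0.192, 0.001]
wrist_force: [-0.2, -0.2, 0.2]
gripper_width: 0.629
[ 620.22521532 -149.35751159  233.21738092] [ 0.92104086 -0.32922733 -0.33230513]
```

View pics/w2.png

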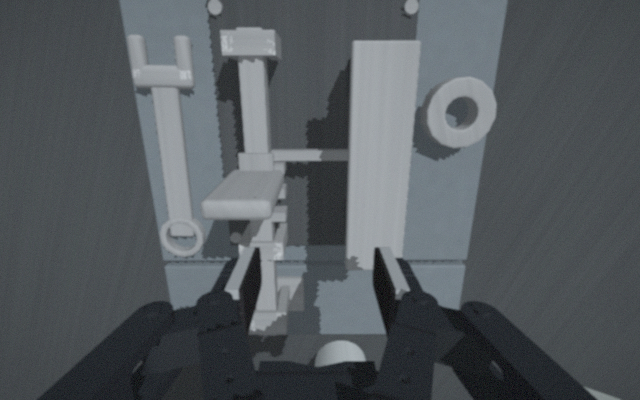

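View pics/st2.png

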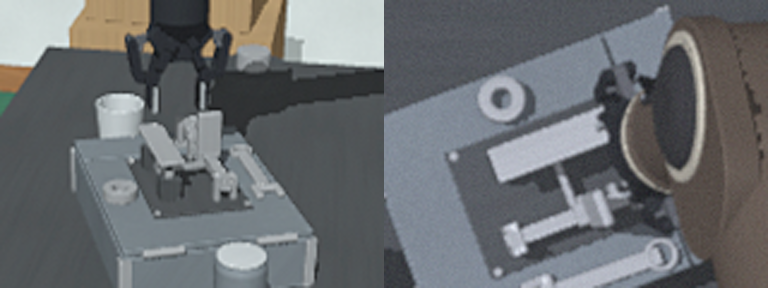

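The fingers line up with the handle and the plate, about 15 mm short of the handle face. Next I descend in small steps and feel for the plate.

```bash
python3 -m jog '[[[0,0,-0.1],0,54],[[0,0,-0.2],0,54],[[0,0,-0.2],0,54]]'; for i in 1; do python3 -m jog '[[[0,0,-0.05],0,54],[[0,0,-0.05],0,54]]'; python3 -m jog '[[[0,0,-0.05],0,54],[[0,0,-0.05],0,54]]';done
```

```text
clock: 4.55
ee_pos: [619.2, -149.1, 214.8]
ee_rot: [-0.0, 0.981, 0.192, -0.001]
wrist_force: [0.1, 0.2, -0.4]
gripper_width: 0.635
clock: 4.8
ee_pos: [619.6, -149.2, 211.6]
ee_rot: [-0.0, 0.981, 0.192, -0.0]
wrist_force: [0.5, -0.1, -0.0]
gripper_width: 0.629
clock: 5.05
ee_pos: [620.0, -149.2, 208.0]
ee_rot: [0.0, 0.981, 0.192, 0.0]
wrist_force: [0.2, -0.4, 3.2]
gripper_width: 0.633
```

```bash
python3 -m jog '[[[0,0,-0.05],0,54],[[0,0,-0.05],0,54]]'; python3 -m jog '[[[0,0,-0.025],0,54],[[0,0,-0.025],0,54]]'; python3 -m jog '[[[0,0,-0.025],0,54],[[0,0,-0.025],0,54],[[0,0,-0.025],0,54]]'
```

```text
clock: 5.3
ee_pos: [620.1, -149.2, 204.1]
ee_rot: [0.0, 0.981, 0.192, 0.0]
wrist_force: [0.6, -0.1, 4.3]
gripper_width: 0.636
clock: 5.55
ee_pos: [620.1, -149.2, 202.3]
ee_rot: [0.0, 0.981, 0.192, 0.0]
wrist_force: [0.2, -0.8, 4.2]
gripper_width: 0.633
clock: 5.92
ee_pos: [620.1, -149.2, 200.6]
ee_rot: [0.0, 0.981, 0.192, 0.001]
wrist_force: [-1.1, -1.0, 6.6]
gripper_width: 0.634
```

```bash
python3 - <<'E'
from workcell import robot, cams
import cv2, numpy as np
o=robot.get_obs();print(o["ee_pos"],o["wrist_force"],o["torque"])
p=cams.get_image("wrist"); cv2.imwrite("pics/w3.png",p["frame"])
o=robot.get_obs();print(o["ee_pos"],o["wrist_force"],o["torque"])
E
```

```text
[ 620.08430484 -149.21818548  200.55037683] [-1.07614088 -1.02423162  6.56362845] [ 0.07135871 -0.05564804  0.01033921]
[ 620.05545465 -149.24585811  200.53118167] [-0.18606179  0.48286385  6.16822465] [ 0.06556968 -0.06694173  0.02545205]
```

View pics/w3.png

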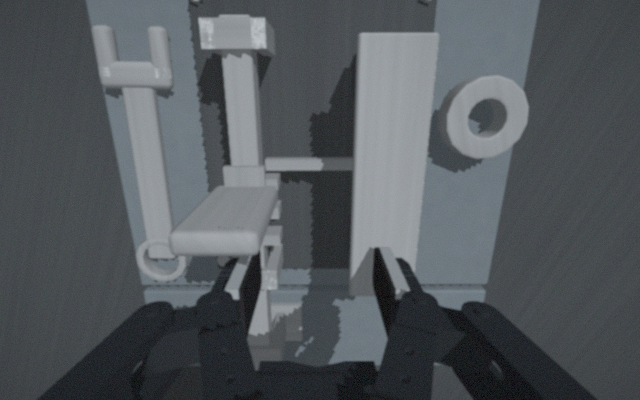

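Contact came at TCP z ≈ 208.5 and the force is now about 6.4 N. I'll press about 1.3 mm more, then advance toward the handle.

```bash
python3 -m jog '[[[0,0,-0.016],0,54],[[0,0,-0.016],0,54],[[0,0,-0.016],0,54]]'; python3 -m jog '[[[-0.019,0.046,-0.016],0,54],[[-0.038,0.093,-0.016],0,54],[[-0.038,0.093,-0.016],0,54]]' | head -0; python3 - <<'E'
from workcell import robot
o=robot.get_obs();print(o["clock"],o["ee_pos"],o["wrist_force"])
E
```

```text
clock: 6.35
ee_pos: [620.1, -149.2, 199.3]
ee_rot: [0.0, 0.981, 0.192, 0.001]
wrist_force: [-0.3, 0.5, 7.5]
gripper_width: 0.632
6.725 [ 617.80486471 -143.44914888  198.85559455] [ 1.39890723 -4.52662453  8.37188576]Exception ignored on flushing sys.stdout:
BrokenPipeError: [Errno 32] Broken pipe
```

```bash
python3 -m jog '[[[-0.009,0.023,0.004],0,54],[[-0.019,0.046,0.004],0,54],[[-0.028,0.07,0.004],0,54],[[-0.038,0.093,0.004],0,54],[[-0.047,0.116,0.004],0,54],[[-0.056,0.139,0.004],0,54],[[-0.056,0.139,0.004],0,54]]'; python3 - <<'E'
from workcell import robot, cams
import cv2
p=cams.get_image("wrist"); cv2.imwrite("pics/w4.png",p["frame"])
E
```

```text
clock: 7.6
ee_pos: [613.6, -133.4, 199.1]
ee_rot: [0.002, 0.982, 0.191, 0.002]
wrist_force: [1.7, -7.3, 6.4]
gripper_width: 0.63
```

View pics/w4.png

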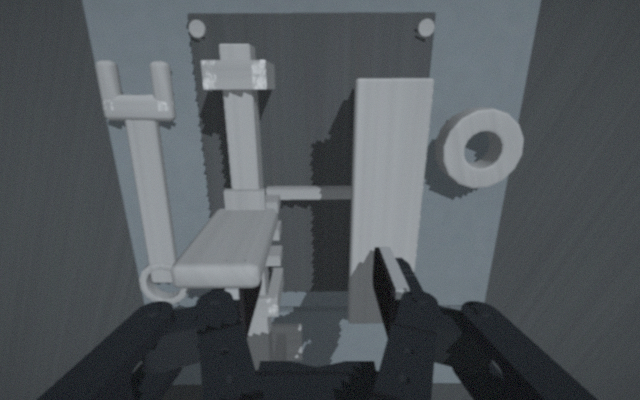

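The handle finger is on the face and the bolt end has started to show beyond its upper guide at (235,50). I'll keep pushing.

```bash
python3 -m jog '[[[-0.009,0.023,-0.004],0,54],[[-0.019,0.046,-0.004],0,54],[[-0.028,0.07,-0.004],0,54],[[-0.038,0.093,-0.004],0,54],[[-0.047,0.116,-0.004],0,54],[[-0.056,0.139,-0.004],0,54],[[-0.056,0.139,-0.004],0,54]]'; python3 - <<'E'
from workcell import robot, cams
import cv2
p=cams.get_image("wrist"); cv2.imwrite("pics/w5.png",p["frame"])
E
```

```text
clock: 8.52
ee_pos: [609.2, -122.4, 198.9]
ee_rot: [0.002, 0.982, 0.191, 0.002]
wrist_force: [2.0, -6.4, 8.0]
gripper_width: 0.635
```

View pics/w5.png

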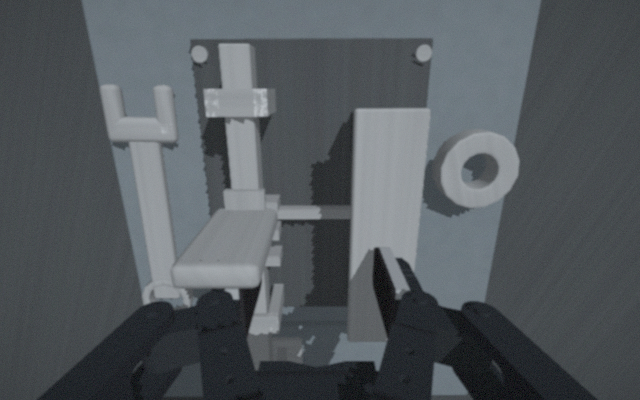

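```bash
python3 -m jog '[[[-0.009,0.023,0],0,54],[[-0.019,0.046,0],0,54],[[-0.028,0.07,0],0,54],[[-0.038,0.093,0],0,54],[[-0.047,0.116,0],0,54],[[-0.056,0.139,0],0,54],[[-0.056,0.139,0],0,54]]';python3 -m jog '[[[-0.009,0.023,0],0,54],[[-0.019,0.046,0],0,54],[[-0.028,0.07,0],0,54],[[-0.038,0.093,0],0,54],[[-0.047,0.116,0],0,54],[[-0.056,0.139,0],0,54],[[-0.056,0.139,0],0,54]]'; python3 - <<'E'
from workcell import robot, cams
import cv2
p=cams.get_image("wrist"); cv2.imwrite("pics/w6.png",p["frame"])
E
```

```text
clock: 9.45
ee_pos: [604.7, -111.2, 198.9]
ee_rot: [0.002, 0.982, 0.191, 0.002]
wrist_force: [2.9, -6.9, 8.3]
gripper_width: 0.632
clock: 10.32
ee_pos: [600.2, -100.1, 198.8]
ee_rot: [0.002, 0.982, 0.191, 0.002]
wrist_force: [2.1, -6.6, 9.3]
gripper_width: 0.631
```

View pics/w6.png

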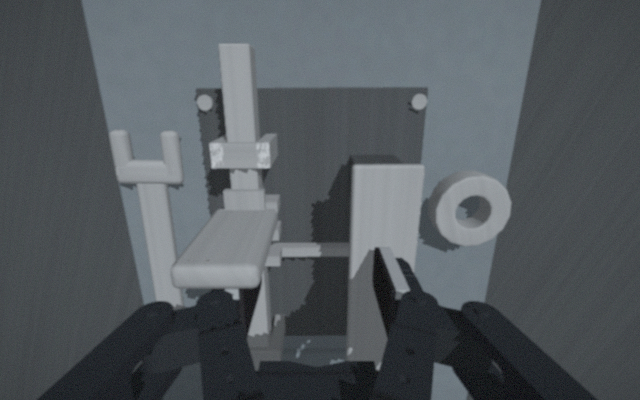

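```bash
python3 -m jog '[[[-0.009,0.023,0],0,54],[[-0.019,0.046,0],0,54],[[-0.019,0.046,0],0,54]]';python3 -m jog '[[[-0.009,0.023,0],0,54],[[-0.009,0.023,0],0,54]]';python3 -m jog '[[[-0.009,0.023,0],0,54],[[-0.009,0.023,0],0,54]]'
```

```text
clock: 10.75
ee_pos: [598.7, -96.2, 198.8]
ee_rot: [0.002, 0.982, 0.191, 0.002]
wrist_force: [2.8, -6.7, 8.2]
gripper_width: 0.632
clock: 11.0
ee_pos: [598.0, -94.5, 198.8]
ee_rot: [0.002, 0.982, 0.191, 0.002]
wrist_force: [2.6, -5.8, 7.9]
gripper_width: 0.634
clock: 11.25
ee_pos: [597.8, -94.1, 198.9]
ee_rot: [0.003, 0.982, 0.19, 0.002]
wrist_force: [4.6, -11.3, 7.5]
gripper_width: 0.635
```

```bash
python3 -m jog '[[[-0.009,0.023,0],0,54],[[-0.009,0.023,0],0,54],[[-0.009,0.023,0],0,54]]'; python3 - <<'E'
from workcell import robot, cams
import cv2, numpy as np
p=cams.get_image("wrist"); cv2.imwrite("pics/w7.png",p["frame"])
o=robot.get_obs(); d=o["ee_pos"][:2]-np.array([603,-111]); a=np.radians(22.1); print(o["ee_pos"],o["wrist_force"],"chest y",-np.sin(a)*d[0]+np.cos(a)*d[1])
E
```

```text
clock: 11.62
ee_pos: [597.6, -93.8, 199.1]
ee_rot: [0.004, 0.982, 0.19, 0.003]
wrist_force: [7.0, -14.4, 6.1]
gripper_width: 0.636
[597.60031125 -93.86640042 199.03906868] [  6.46500227 -14.11633478   5.48974347] chest y 17.906264478617416
```

View pics/w7.png

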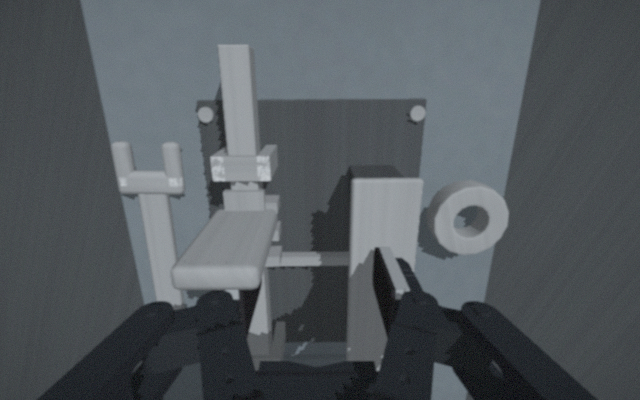

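The bolt has hit its stop: force rose to about 15 N, the pose stalled, and chest y 18 matches the expected 19. Next I back off the handle with the catch still held, then lift straight up.

```bash
python3 -m jog '[[[0.014,-0.035,0],0,54],[[0.028,-0.07,0],0,54],[[0.037,-0.093,0],0,54],[[0.037,-0.093,0],0,54]]'; python3 -m jog '[[[0,0,0.06],0,54],[[0,0,0.12],0,54],[[0,0,0.25],0,54],[[0,0,0.5],0,54],[[0,0,0.75],0,54],[[0,0,1],0,54],[[0,0,1],0,54]]'; python3 - <<'E'
from workcell import robot, cams
import cv2
p=cams.get_image("wrist"); cv2.imwrite("pics/w8.png",p["frame"])
E
```

```text
clock: 12.18
ee_pos: [598.3, -94.7, 198.8]
ee_rot: [-0.0, 0.981, 0.192, 0.001]
wrist_force: [-5.1, 2.7, 13.6]
gripper_width: 0.634
clock: 13.05
ee_pos: [598.5, -95.8, 278.7]
ee_rot: [0.001, 0.981, 0.192, 0.001]
wrist_force: [0.3, 0.7, -0.8]
gripper_width: 0.633
```

View pics/w8.png

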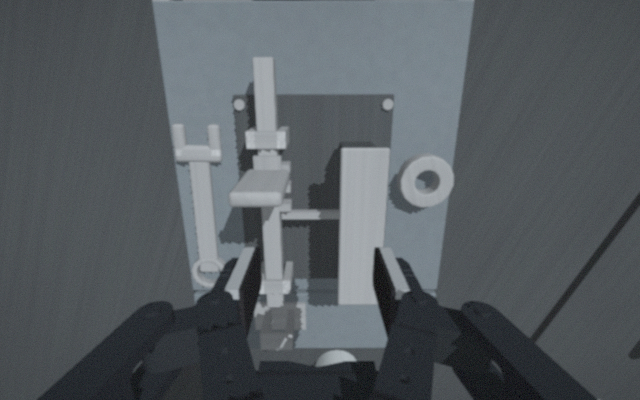

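The arm is clear. I'll move up and away to open the fixed cameras' view, then check the bolt travel and catch height.

```bash
python3 -m jog '[[[0,0,0.4],0,54],[[0,-0.5,0.5],0,54],[[0,-1,0.5],0,54]]'; python3 -m jog '[[[-0.2,-0.5,0],0,54],[[-0.4,-1,0],0,54],[[-0.4,-1,0],0,54],[[-0.4,-1,0],0,54]]'; cat > chk.py <<'E'
from workcell import robot, cams, cut_out
from h import *
v=(602,-110.5,.3835)
for n,c,k in(("top",(240,90,300,210),2.6),("side",(260,130,140,100),5.5)):
    q=cams.get_image(n)
    im=cv2.resize(q["frame"][c[1]:c[1]+c[3],c[0]:c[0]+c[2]],None,fx=k,fy=k,interpolation=cv2.INTER_CUBIC)
    B0=im.copy()
    for B,col in((box(18,50,-60,60,140),(0,0,255)),(box(-50,-18,30,40,170),(255,255,0))):
        uv=(proj(q,c2w(*v,B))-c[:2]+.2)*k; cv2.polylines(im,[uv.round().astype(np.int32)],True,col,1)
    cv2.imwrite(f"pics/{n}end.png",im)
    for t in("catch_top","spanner","bearing","can","mug"):
        r=cut_out(t,q); print(n,t,[(round(d["score"],2),np.round(d["centre"])) for d in r[:1]])
o=robot.get_obs(); print(o["clock"],o["ee_pos"],o["wrist_force"])
E
python3 chk.py
```

```text
clock: 13.48
ee_pos: [598.0, -176.2, 317.0]
ee_rot: [0.0, 0.981, 0.192, -0.0]
wrist_force: [0.1, -0.0, -0.1]
gripper_width: 0.633
clock: 13.98
ee_pos: [565.9, -255.0, 316.3]
ee_rot: [-0.001, 0.981, 0.192, -0.0]
wrist_force: [-0.7, 0.4, -0.0]
gripper_width: 0.631
top catch_top [(0.86, array([390., 177.]))]
top spanner [(0.73, array([415., 232.]))]
top bearing [(0.71, array([389., 176.]))]
top can [(0.88, array([293., 232.]))]
top mug [(0.76, array([493., 147.]))]
side catch_top [(0.72, array([317., 173.]))]
side spanner [(0.43, array([355., 180.]))]
side bearing [(0.58, array([302., 189.]))]
side can [(0.67, array([349., 234.]))]
side mug [(0.73, array([302., 156.]))]
14.575 [ 566.07735761 -255.43266548  317.3702081 ] [-0.01934462 -1.04442056  0.27173759]
```

View pics/topend.png

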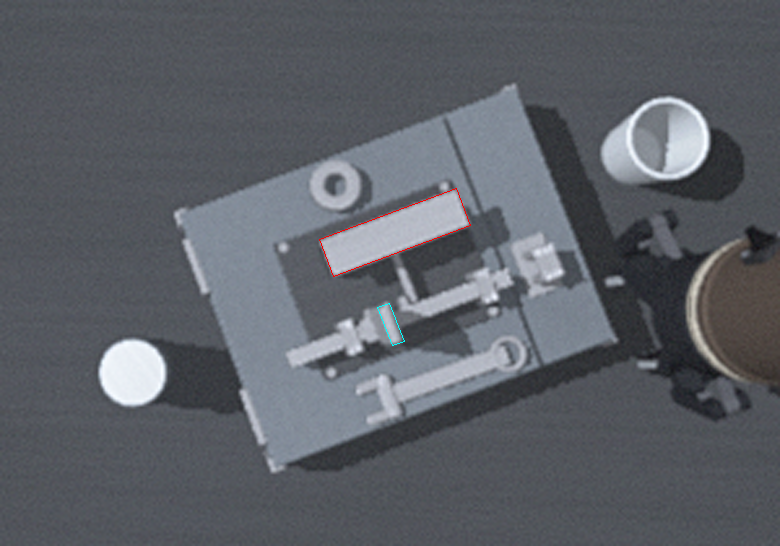

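View pics/sideend.png

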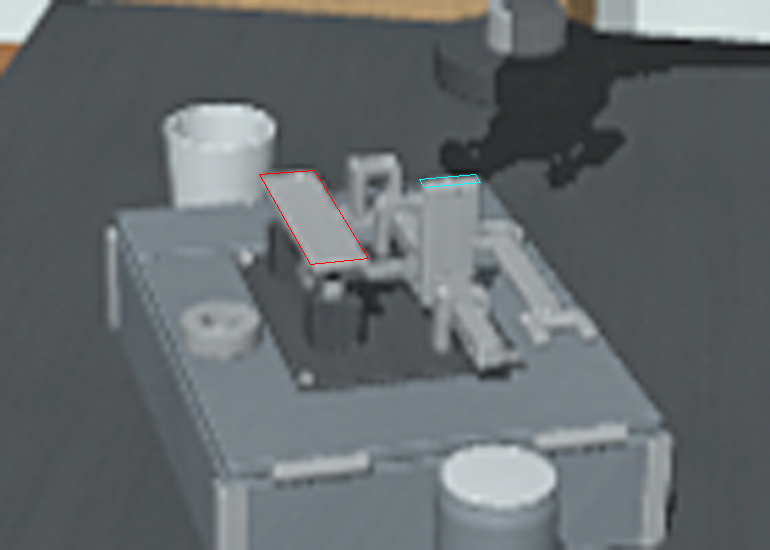

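```bash
python3 - <<'E'
from workcell import cams
from h import *
q=cams.get_image("top"); s=cams.get_image("side"); v=(602,-110.5,.3835)
for n,p,P,w in(("top",q,[-34,-12,165],(13,13)),("side",s,[-34,-12,150],(9,10))):
    a=cv2.cvtColor(cv2.imread(f"pics/{n}0.png"),6); b=cv2.cvtColor(p["frame"],6)
    u=lambda d:proj(p,c2w(*v,[P[0],P[1]+d,P[2]]))[0]
    x,y=u(0).round().astype(int); K=6
    t=cv2.resize(a[y-w[1]:y+w[1],x-w[0]:x+w[0]],None,fx=K,fy=K,interpolation=cv2.INTER_CUBIC)
    g=u(47).round().astype(int); m=8
    S=cv2.resize(b[g[1]-w[1]-m:g[1]+w[1]+m,g[0]-w[0]-m:g[0]+w[0]+m],None,fx=K,fy=K,interpolation=cv2.INTER_CUBIC)
    r=cv2.matchTemplate(S,t,cv2.TM_CCOEFF_NORMED); _,sc,_,l=cv2.minMaxLoc(r)
    D=g-m-[0,0]+np.array(l)/K-[x,y]; e=u(47)-u(0)
    print(n,"disp",D,"exp47",e,"mm",47*(D@e)/(e@e),sc)
E
```

```text
top disp [-20.5          7.83333333] exp47 [-21.20989129   7.97267518] mm 45.519974306890795 0.8125916719436646
side disp [4.83333333 6.        ] exp47 [4.34994442 6.24120327] mm 47.48508063507632 0.8670325875282288
```

The two views put the bolt travel at about 45.5 and 47.5 mm. It also hit its hard stop, the catch is back up, and the loose things look unmoved. I'll hand in.

```bash
python3 -c "
from workcell import robot
print(robot.close_job()); o=robot.get_obs(); print(o['clock'],o['wrist_force'])"
```

```text
the job is handed in; nothing more can be done
None
the job is handed in; nothing more can be done
```

The chest is unbolted and the job is handed in, at about 15 s of the 38 s allowed. I pressed the catch plate down about 9–10 mm with one fingertip and held it there. The other fingertip pushed the handle until the bolt hit its stop. I then backed off the handle with the catch still held, lifted straight up and moved clear.

What the checks showed:
- **Bolt at its stop:** the side force rose from about 7 N to about 15 N and the arm stopped moving. The finger position was within about 1 mm of where full draw should be.
- **Bolt travel:** image matching gave 45.5 mm from the top view and 47.5 mm from the side view. These differ by 2 mm, which is within the pixel error. Both are past the 44 mm needed for the catch to lock.
- **Catch:** in the side view the plate is back at its raised height of 140 mm, and the bolt is out of its keeper.
- **Loose things:** the spanner, bearing, can and cup look unmoved. The network's centre points shifted by up to about 5 px between the before and after pictures. In the last top picture it mistook the catch plate for the bearing, so there I went by the picture itself.
- **Clear of everything:** the gripper was touching nothing and the wrist force was about 1 N or less.

One slip: I entered an extra 1.3 mm of downward press, so the catch went close to its stop. The downward force stayed under 14 N.

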